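Pull the setting spacer out of the skiving machine

TASK

The knife is set, so the wide steel setting spacer that stands wedged in one of the two slots of the leather skiving machine has to come out: grip it by its exposed top edge, pull it straight up, and lower it into the aluminium parts tray before letting go. Leave the narrow packing strip in the machine's other slot where it is.

Things in the scene. Friction and masses are not known exactly. Their poses are not given: they have to be found in the camera images.
- spacer_centre (a point): Centre (half-way up) of the setting spacer: steel plate 10 mm thick (its x), 50 mm wide (y), 70 mm tall (z), up to 0.35 kg, upright in one of the machine's slots (which one varies). The top 30 mm stick out above the bed. Sprung jaws on its broad sides hold it, about 3 N each; pulling takes some 5 to 10 N; clear once raised 40 mm. An identical spare lying flat on the table is not wanted.
- packing_centre (a point): Centre (half-way up) of the packing strip, a plain steel plate 10 mm thick (x), only 26 mm wide (y) and 70 mm tall (z), standing in the same way in the machine's other slot and sticking out just as far. It stays there.
- machine: Grey machine bed, fixed; origin at the centre of its underside on the table. Block 160 mm (x) by 340 mm (y), flat top 100 mm above the table. Slots at x = 0, y = -100 and +100 mm, each 60 mm long (y), 40 mm deep, steel jaws flush with the top. Within 30 mm of y = 0 are a feed roller 12 mm proud, a post 42 mm high and a loose brass nut; the top is clear around both slots.
- tray: Open aluminium parts tray, fixed flat on the table, empty; origin at the centre of its underside, on the table. 128 mm (x) by 168 mm (y) outside, 30 mm high, walls and floor 4 mm thick. The spacer may stand, lie or lean in it.

How it is judged:
On the way, in this order (a step that is already met when the one before it is completed fails the run):
1. the setting spacer, held by the fingers, is pulled up clear of its slot (raised at least 45 mm) (height (world z) of spacer_centre above 0.14 m and contact force between the fingers and setting_spacer above 0.5 N), for 0.1 s.
2. still held by the fingers, the spacer is low inside the tray (its centre less than 70 mm above the table) (x of spacer_centre in the frame of tray between -0.058 and 0.058 m and y of spacer_centre in the frame of tray between -0.078 and 0.078 m and height (world z) of spacer_centre below 0.07 m and contact force between the fingers and setting_spacer above 0.5 N), for 0.1 s.
At the end, for the whole second after the job is handed in: The setting spacer lies, stands or leans in the parts tray, its centre inside the tray's walls (within 58 mm along the tray's x and 78 mm along its y) and less than 60 mm above the table, released and at rest; the packing strip is within 15 mm of where it was (x of spacer_centre in the frame of tray between -0.058 and 0.058 m and y of spacer_centre in the frame of tray between -0.078 and 0.078 m and height (world z) of spacer_centre below 0.06 m and contact force between the fingers and setting_spacer below 0.1 N and linear speed of setting_spacer below 0.02 m/s and distance of packing_centre from where it was at the start of the episode below 0.015 m); the robot touches nothing.
It fails at once if the packing strip is moved by more than 15 mm (distance of packing_centre from where it was at the start of the episode above 0.015 m).
It also fails if it takes over 42 s, if anything falls off the work surface, if the arm or the gripper's body presses on something with over 40 N, if the wrist force passes 120 N, or if a joint passes its speed limit or range.

ROBOT

A 6-joint arm with a two-finger parallel gripper is mounted at the origin on the work surface. World frame = base frame: x ahead of the robot, y to its left, z up, the work surface at z = 0. Lengths are in m, angles in rad, forces in N, time in s.
With the tool pointing down it reaches from about 0.35 to 0.875 m from the base axis. Payload 4.2 kg.
Tool frame: the origin (TCP) lies midway between the tips of the shut fingers; the grasp point (between the pads) lies 19 mm behind it; z points along the fingers, y is the line along which they close (so a half turn about z gives the same grasp; the last joint's range is limited). The gripper opens to 85 mm and grips with 20 to 120 N. Pads are 22 mm wide; open, the fingers measure 114 mm over their backs; the gripper's body (76 mm by 85 mm) begins 54 mm behind the grasp point. The pads swing forward as they close: fully open they stand 13 mm farther back than shut.
Start: joints at [-1.072, 0.385, 0.008, 0, -1.194, -0.259], TCP at [0.148, -0.607, 0.231] pointing down, gripper open.
Joint ranges: [-3.14, 3.14], [-1.21, 2.06], [-1.07, 1.41], [-3.16, 2.05], [-2.99, -0.16], [-3.1, 3.1]. Speed limits (rad/s): [2.79, 2.79, 3.14, 3.14, 3.14, 3.14].

INTERFACE

Orientations are given as a 3x3 rotation matrix whose columns are the frame's x, y, z axes.
In Python, from rig import telemetry, viewer, workorder gives the robot as it stands. The module is installed in compiled form; this text tells all that it offers.
- The arm moves only by the tool play_rows, never from a script. Its argument "steps" is a list of rows, each a list of 3 entries, a list of its own where there are three numbers: the gripper's target within -1 to 1 (fully open at 1, half-way at 0, shut at -1), then the shift along the tool's x, y, z in m, then the turn, a rotation vector about the tool's x, y, z in rad. A call has 1 to 12 rows; each row shifts and turns the commanded pose from where the row before left it, along the tool's axes as they then stand; what a row does not reach is not made up. A row lasts 1/8 s, in which the tool goes at most 62.5 mm and 10.7 degrees, less where a joint would pass 70% of its speed; a pose out of reach is approached as far as the arm can. A call with a gripper value outside its range is refused whole. The fingers move at their own pace and stop on an object; "force" is the grip in N (left out, the last holds). Time passes only in rows, so rows that do not move let the fingers close. It gives the time, the measured TCP pose, the force, the opening and the grip force at its end, in the units of the state.
- telemetry.get_state(): the state, without advancing time (a new reading comes with each control period).
- viewer.read_camera(name): name is "side" or "top" or "wrist"; returns a dict with "img" (480x640x3 uint8, red, green, blue), "mtx" (3x3 intrinsics, pixels), "rvec" (rotation vector, rad) and "tvec" (3), from world to camera coordinates, as OpenCV has them. Camera axes: x right, y down, z forward; pixel columns grow to the right and rows downward; lengths in m; the calibration is good to about 2 mm. A picture is of the moment at which its call begins. There is no depth.
- workorder.hand_in(): hands the job in; it is judged then, once.
The state is a dict: "clock": time; "joint_pos": joint angles; "qd": joint speeds; "tau": joint torques, N m; "ee_pos": TCP position; "eef_rot": TCP orientation; "wrist_force": force on the tool from outside, world axes, zero at the start; "torque": the same for the moment, N m; "width": finger opening in m; "finger_force": force on a finger pad.
Only numpy, scipy, OpenCV 4.12 (cv2) and the standard library are available. Lean on these libraries where they do the work, as an engineer would, in place of code of your own. Each camera call takes 0.05 s, during which the arm holds its last target. There are 200 camera calls.

## Working session

There is one attempt and no reset: what is moved stays moved. The work goes in short steps, Python scripts to look and compute and a tool call to move; the robot and the scene stay as the last step left them, time stands still between calls to the robot, and variables do not carry over. Pictures are saved under pics/ and viewed, at most 10 in all, crops included, and the job is handed in when it is done.

Besides the shell and the picture viewer there is one more tool, called after "Call:" in YAML: its name, and indented under it one key for each argument. play_rows: Moves the arm, as the interface text tells. Its arguments: {"type":"object","properties":{"steps":{"type":"array","items":{"type":"array"}},"force":{"type":"number"}},"required":["steps"]}

```bash
mkdir -p pics; cat > h.py <<'E'
import numpy as np, cv2
from rig import telemetry, viewer, workorder
def cam(n,save=None):
    c=viewer.read_camera(n)
    if save: cv2.imwrite(f'pics/{save}.png',c['img'][:,:,::-1])
    return c
def plane(c,px,z):
    R=cv2.Rodrigues(np.array(c['rvec'],float))[0];t=np.array(c['tvec'],float).ravel()
    o=-R.T@t; px=np.atleast_2d(px).astype(float)
    d=(R.T@np.linalg.inv(c['mtx'])@np.c_[px,np.ones(len(px))].T).T
    return o+d*((z-o[2])/d[:,2])[:,None]
def proj(c,P):
    return cv2.projectPoints(np.atleast_2d(P).astype(float),np.array(c['rvec'],float),np.array(c['tvec'],float),c['mtx'],None)[0][:,0]
E
python3 - <<'E'
from h import *
s=telemetry.get_state();print(s)
for n in('top','side'):
    c=cam(n,n+'0');R=cv2.Rodrigues(np.array(c['rvec'],float))[0];print(n,-R.T@np.ravel(c['tvec']),R[2])
E
```

```text
{'clock': 0.0, 'joint_pos': array([-1.07238257e+00,  3.85539990e-01,  6.64704462e-03, -5.33457498e-04,
       -1.19396961e+00, -2.58633875e-01]), 'qd': array([-1.07060244e-03, -5.18932774e-05,  5.92540783e-04, -6.33208649e-04,
        4.97853927e-04,  1.73260253e-03]), 'tau': array([ 2.41369780e-04, -3.92288804e+01,  1.88405871e+01,  4.18621168e+00,
       -4.56518479e-03,  7.68489656e-06]), 'ee_pos': array([ 0.14834627, -0.60655047,  0.23023476]), 'eef_rot': array([[-9.71436982e-01, -2.37297040e-01, -5.52016363e-04],
       [-2.37297677e-01,  9.71434816e-01,  2.05192502e-03],
       [ 4.93321806e-05,  2.12430805e-03, -9.99997742e-01]]), 'wrist_force': array([-0.80247643,  1.25376209, -0.15300933]), 'torque': array([-0.00954462, -0.02395266,  0.02961398]), 'finger_force': 0.0, 'width': 0.08572730319346575}
top [ 0.43155302 -0.05144844  0.8120988 ] [ 1.52862211e-01  5.43176842e-06 -9.88247512e-01]
side [0.19379835 0.64429702 0.73514863] [ 0.33749026 -0.69389393 -0.63609083]
```

View pics/top0.png

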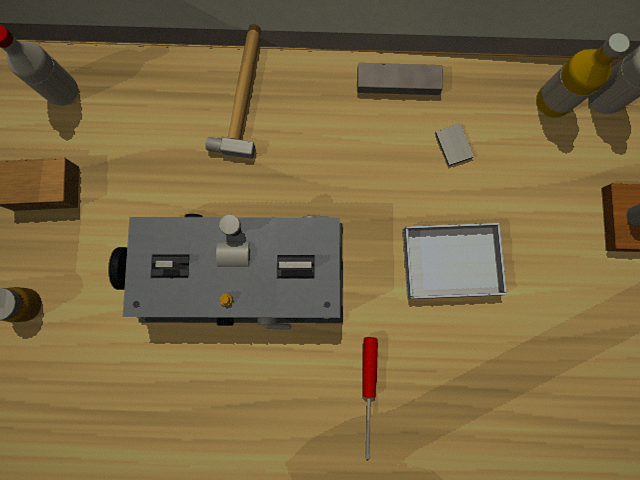

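View pics/side0.png

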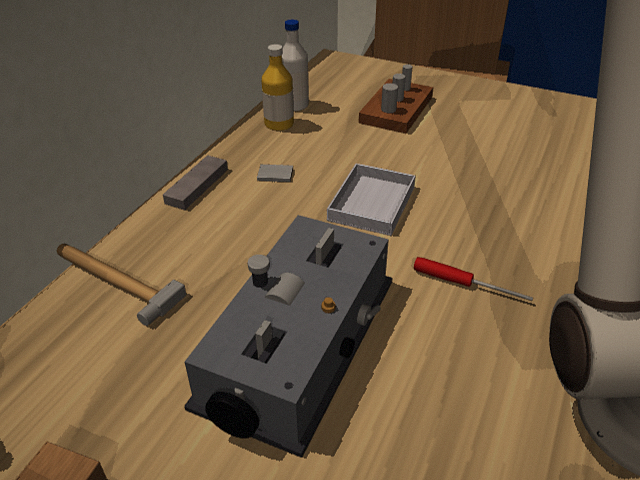

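The top view shows the machine at px (235,267). The wide spacer is in its right-hand slot at about (296,265) and the narrow strip in the left one at (165,265). The tray is at (455,260). The side view agrees. Next I measure them.

```bash
python3 - <<'E'
from h import *
c=cam('top');im=c['img'];g=cv2.cvtColor(im,cv2.COLOR_RGB2GRAY)
def rect(x0,y0,x1,y1,lo,z,hi=255,save=None):
    m=cv2.inRange(g[y0:y1,x0:x1],lo,hi)
    k=max(cv2.findContours(m,0,2)[0],key=cv2.contourArea).reshape(-1,2)+[x0,y0]
    P=plane(c,k,z)[:,:2]; r=cv2.minAreaRect((P*1000).astype(np.float32)); print(r,cv2.boundingRect(k.astype(np.int32)),g[y0:y1,x0:x1].max())
    return r
for lo in (130,150,170): rect(272,248,320,285,lo,.13)
for lo in (130,150,170): rect(146,248,194,285,lo,.13)
print(g[255:278:1,296],g[264,272:320])
hsv=cv2.cvtColor(im,cv2.COLOR_RGB2HSV)
# low-saturation regions: tray, machine
m=cv2.inRange(hsv,(0,0,0),(180,60,255))
for n,(x0,y0,x1,y1),z in (('tray',(395,210,515,310),.03),):
    k=max(cv2.findContours(m[y0:y1,x0:x1],0,2)[0],key=cv2.contourArea).reshape(-1,2)+[x0,y0]
    print(n,cv2.minAreaRect((plane(c,k,z)[:,:2]*1000).astype(np.float32)),cv2.boundingRect(k.astype(np.int32)))
for p in ((130,217),(342,224),(342,317),(123,317)):print(plane(c,p,.1))
s=cam('side')
cv2.imwrite('pics/crop.png',np.vstack([cv2.resize(im[240:290,265:325,::-1],(720,300),interpolation=0)[:,:],cv2.resize(s['img'][220:280,290:350,::-1],(720,300),interpolation=0)]))
E
```

```text
((504.9389343261719, -18.282424926757812), (7.6802263259887695, 47.42269515991211), 1.6364388465881348) (279, 262, 32, 6) 175
((508.8751220703125, -24.807920455932617), (35.72087478637695, 6.052706718444824), 81.72859954833984) (287, 262, 24, 5) 175
((509.4542541503906, -41.86054611206055), (0.0, 0.0), 0.0) (310, 262, 1, 1) 175
((500.7668151855469, 181.6661834716797), (7.6751532554626465, 23.266080856323242), 1.6370482444763184) (156, 261, 16, 6) 163
((504.1571960449219, 170.46450805664062), (1.538996696472168, 0.0), -175.55262756347656) (171, 261, 1, 2) 163Traceback (most recent call last):
  File "<stdin>", line 9, in <module>
  File "<stdin>", line 5, in rect
ValueError: max() iterable argument is empty
```

```bash
python3 - <<'E'
from h import *
c=cam('top');im=c['img'];g=cv2.cvtColor(im,cv2.COLOR_RGB2GRAY)
print(g[255:278,296],g[264,272:320])
hsv=cv2.cvtColor(im,cv2.COLOR_RGB2HSV)
m=cv2.inRange(hsv,(0,0,0),(180,60,255))
x0,y0,x1,y1=395,210,515,310
k=max(cv2.findContours(m[y0:y1,x0:x1],0,2)[0],key=cv2.contourArea).reshape(-1,2)+[x0,y0]
r=cv2.minAreaRect((plane(c,k,.03)[:,:2]*1000).astype(np.float32));print(r,cv2.boundingRect(k.astype(np.int32)))
for p in ((130,217),(342,222),(342,317),(123,317)):print(plane(c,p,.1))
s=cam('side')
a=cv2.resize(im[235:295,265:325,::-1],(400,400),interpolation=0);b=cv2.resize(s['img'][220:280,290:350,::-1],(400,400),interpolation=0)
# predicted spacer box
u=np.array([np.cos(np.radians(91.3)),np.sin(np.radians(91.3))]);v=np.array([u[1],-u[0]])
B=[[*(np.array([.505,-.0183])+i*.025*u+j*.005*v),z] for z in(.13,.1) for i,j in((1,1),(1,-1),(-1,-1),(-1,1))]
for C,I,o in((c,a,(265,235)),(s,b,(290,220))):
    for q in proj(C,B): cv2.circle(I,tuple(int(t) for t in (q-o+.5)*400/60),3,(0,0,255),-1)
cv2.imwrite('pics/crop.png',np.hstack([a,b]))
E
```

```text
[ 24  21  39  50  46  44  74 159 139 135 135 143 138  23  43  25  25  28
  25  24  26  17  19] [ 98  99  98 105  87  35  23 134 145 143 139 140 142 137 139 143 136 140
 143 139 140 137 139 138 135 144 141 139 139 141 137 136 147 141 141 143
 142 146 156  73   0   0  55  88  92  90  87  88]
((531.7674560546875, -292.58258056640625), (128.28726196289062, 174.0714111328125), 3.812621831893921) (402, 223, 105, 76)
[[0.57781144 0.25212323 0.1       ]]
[[ 0.57949848 -0.09127137  0.1       ]]
[[ 0.42761188 -0.09422815  0.1       ]]
[[0.41800387 0.24841604 0.1       ]]
```

View pics/crop.png

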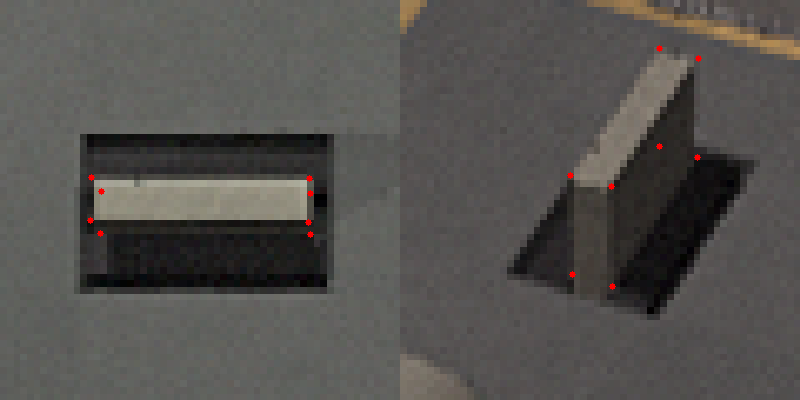

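The crop puts the spacer top's centre at about (0.505, -0.0185) with yaw 1.2°; the red predicted corners match both views within about 2 mm. The tray is at about (0.532, -0.294). First I turn the tool so it closes along x.

Call:
play_rows:
  steps:
    - [1, [0, 0, 0], [0, 0, -0.17]]
    - [1, [0, 0, 0], [0, 0, -0.17]]
    - [1, [0, 0, 0], [0, 0, -0.17]]
    - [1, [0, 0, 0], [0, 0, -0.17]]
    - [1, [0, 0, 0], [0, 0, -0.17]]
    - [1, [0, 0, 0], [0, 0, -0.17]]
    - [1, [0, 0, 0], [0, 0, -0.17]]
    - [1, [0, 0, 0], [0, 0, -0.163]]
    - [1, [0, 0, 0], [0, 0, 0]]
  force: 60

```text
clock: 1.38
ee_pos: [0.1484, -0.607, 0.2311]
eef_rot: [[0.02, -1.0, -0.0], [-1.0, -0.02, 0.0], [-0.0, 0.0, -1.0]]
wrist_force: [-0.0, -0.1, 0.9]
width: 0.0852
finger_force: 0.0
```

Call:
play_rows:
  steps:
    - [1, [-0.048, -0.029, 0], [0, 0, 0]]
    - [1, [-0.048, -0.029, 0], [0, 0, 0]]
    - [1, [-0.048, -0.029, 0], [0, 0, 0]]
    - [1, [-0.048, -0.029, 0], [0, 0, 0]]
    - [1, [-0.048, -0.029, 0], [0, 0, 0]]
    - [1, [-0.048, -0.029, 0], [0, 0, 0]]
    - [1, [-0.048, -0.029, 0], [0, 0, 0]]
    - [1, [-0.048, -0.029, 0], [0, 0, 0]]
    - [1, [-0.048, -0.029, 0], [0, 0, 0]]
    - [1, [-0.048, -0.029, 0], [0, 0, 0]]
    - [1, [-0.048, -0.029, 0], [0, 0, 0]]
    - [1, [0, 0, 0], [0, 0, 0]]

```text
clock: 2.88
ee_pos: [0.4574, -0.0695, 0.2313]
eef_rot: [[0.024, -1.0, 0.001], [-1.0, -0.024, 0.0], [-0.0, -0.001, -1.0]]
wrist_force: [0.6, -1.8, 0.4]
width: 0.0854
finger_force: 0.0
```

```bash
cat > d.py <<'E'
import sys
from h import *
s=telemetry.get_state();R=s['eef_rot'];p=s['ee_pos']
print(s['clock'],p.round(4),'yaw y',np.degrees(np.arctan2(R[1,1],R[0,1])).round(2),'q',s['joint_pos'].round(3),'w',s['width'],s['finger_force'],s['wrist_force'].round(1))
print('tool delta',(R.T@(np.array(eval(sys.argv[1]))-p)).round(4)); print(R.round(3).tolist())
E
python3 d.py '[.505,-.0185,.18]'
```

```text
2.875 [ 0.4574 -0.0695  0.2313] yaw y -178.61 q [ 0.202  0.105 -0.371  0.    -1.094 -0.178] w 0.08544538895450697 0.0 [ 0.6 -1.8  0.4]
tool delta [-0.0498 -0.0488  0.0514]
[[0.024, -1.0, 0.001], [-1.0, -0.024, 0.0], [-0.0, -0.001, -1.0]]
```

Call:
play_rows:
  steps:
    - [1, [-0.025, -0.024, 0], [0, 0, 0]]
    - [1, [-0.025, -0.025, 0], [0, 0, 0]]
    - [1, [0, 0, 0.025], [0, 0, 0]]
    - [1, [0, 0, 0.025], [0, 0, 0]]
    - [1, [0, 0, 0], [0, 0, 0]]

```text
clock: 3.5
ee_pos: [0.502, -0.0221, 0.1797]
eef_rot: [[0.019, -1.0, -0.005], [-1.0, -0.019, -0.001], [0.001, 0.005, -1.0]]
wrist_force: [-0.1, 0.1, -0.9]
width: 0.0856
finger_force: 0.0
```

```bash
python3 d.py '[.505,-.0185,.105]'; python3 - <<'E'
from h import *
c=cam('wrist','w1'); print(proj(c,[[.505,-.0185,.13],[.5055,-.0435,.13],[.5045,.0065,.13]]))
E
```

```text
3.5 [ 0.502  -0.0221  0.1797] yaw y -178.9 q [ 0.279  0.226 -0.361 -0.    -0.989 -0.26 ] w 0.08556019404498282 0.0 [-0.1  0.1 -0.9]
tool delta [-0.0036 -0.0034  0.0747]
[[0.019, -1.0, -0.005], [-1.0, -0.019, -0.001], [0.001, 0.005, -1.0]]
[[313.97063667 274.66848018]
 [313.81056769 231.39872224]
 [314.11979782 314.98964253]]
```

View pics/w1.png

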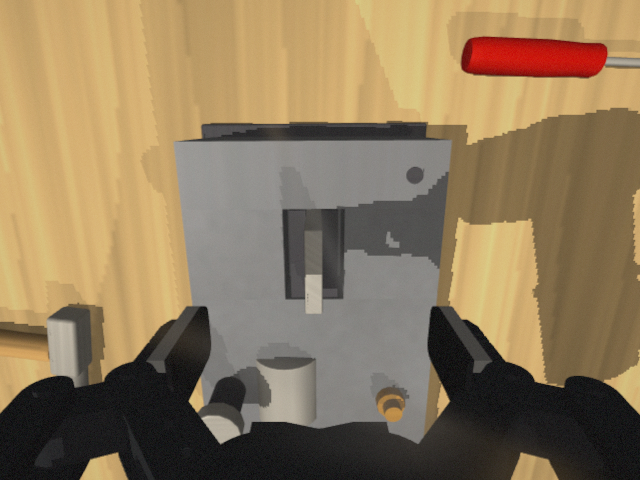

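The wrist view shows the spacer's top at px x≈313 and y 231–313, which matches the prediction of (314, 275). It sits between the pads, so I lower and grip.

Call:
play_rows:
  steps:
    - [1, [-0.003, -0.003, 0.01], [0, 0, 0]]
    - [1, [0, 0, 0.015], [0, 0, 0]]
    - [1, [0, 0, 0.015], [0, 0, 0]]
    - [1, [0, 0, 0.015], [0, 0, 0]]
    - [1, [0, 0, 0.012], [0, 0, 0]]
    - [1, [0, 0, 0.006], [0, 0, 0]]
    - [1, [0, 0, 0], [0, 0, 0]]
    - [1, [0, 0, 0], [0, 0, 0]]

```text
clock: 4.55
ee_pos: [0.507, -0.018, 0.1087]
eef_rot: [[0.022, -1.0, 0.001], [-1.0, -0.022, 0.0], [-0.0, -0.001, -1.0]]
wrist_force: [0.9, -0.5, 0.2]
width: 0.0854
finger_force: 0.0
```

```bash
python3 d.py '[.505,-.0185,.105]'
```

```text
4.55 [ 0.507  -0.018   0.1087] yaw y -178.73 q [ 0.285  0.317 -0.445  0.    -0.808 -0.263] w 0.08544675511163934 0.0 [ 0.9 -0.5  0.2]
tool delta [0.0005 0.002  0.0037]
[[0.022, -1.0, 0.001], [-1.0, -0.022, 0.0], [-0.0, -0.001, -1.0]]
```

Call:
play_rows:
  steps:
    - [1, [0, 0.002, 0.003], [0, 0, 0]]
    - [0, [0, 0, 0], [0, 0, 0]]
    - [-0.5, [0, 0, 0], [0, 0, 0]]
    - [-1, [0, 0, 0], [0, 0, 0]]
    - [-1, [0, 0, 0], [0, 0, 0]]
    - [-1, [0, 0, 0], [0, 0, 0]]
    - [-1, [0, 0, 0], [0, 0, 0]]
    - [-1, [0, 0, 0], [0, 0, 0]]
    - [-1, [0, 0, 0], [0, 0, 0]]
  force: 60

```text
clock: 5.68
ee_pos: [0.5048, -0.0181, 0.1055]
eef_rot: [[0.022, -1.0, 0.001], [-1.0, -0.022, -0.0], [0.0, -0.001, -1.0]]
wrist_force: [-0.2, 0.1, 2.6]
width: 0.0088
finger_force: 59.8
```

```bash
python3 d.py '[.505,-.0185,.105]'
```

```text
5.675 [ 0.5048 -0.0181  0.1055] yaw y -178.72 q [ 0.286  0.318 -0.453  0.    -0.799 -0.264] w 0.008829647725806447 59.808011054992676 [-0.2  0.1  2.6]
tool delta [ 0.0004 -0.0002  0.0005]
[[0.022, -1.0, 0.001], [-1.0, -0.022, -0.0], [0.0, -0.001, -1.0]]
```

Call:
play_rows:
  steps:
    - [-1, [0, 0, -0.006], [0, 0, 0]]
    - [-1, [0, 0, -0.008], [0, 0, 0]]
    - [-1, [0, 0, -0.01], [0, 0, 0]]
    - [-1, [0, 0, -0.01], [0, 0, 0]]
    - [-1, [0, 0, -0.01], [0, 0, 0]]
    - [-1, [0, 0, -0.01], [0, 0, 0]]
    - [-1, [0, 0, -0.01], [0, 0, 0]]
    - [-1, [0, 0, -0.01], [0, 0, 0]]
    - [-1, [0, 0, -0.01], [0, 0, 0]]
    - [-1, [0, 0, -0.008], [0, 0, 0]]
    - [-1, [0, 0, 0], [0, 0, 0]]
    - [-1, [0, 0, 0], [0, 0, 0]]

```text
clock: 7.18
ee_pos: [0.5043, -0.0181, 0.197]
eef_rot: [[0.022, -1.0, -0.001], [-1.0, -0.022, 0.0], [-0.0, 0.001, -1.0]]
wrist_force: [0.2, -1.1, -2.1]
width: 0.0087
finger_force: 59.3
```

```bash
python3 d.py '[.532,-.294,.195]'; python3 - <<'E'
from h import *
a=cam('side')['img'];cv2.imwrite('pics/s2.png',a[60:420,150:600,::-1])
E
```

```text
7.175 [ 0.5043 -0.0181  0.197 ] yaw y -178.75 q [ 0.286  0.21  -0.334 -0.    -1.028 -0.264] w 0.008702494860453996 59.330028891563416 [ 0.2 -1.1 -2.1]
tool delta [ 0.2764 -0.0217  0.0019]
[[0.022, -1.0, -0.001], [-1.0, -0.022, 0.0], [-0.0, 0.001, -1.0]]
```

View pics/s2.png

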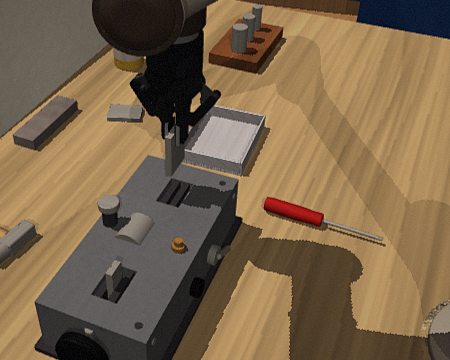

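The spacer is held and clear of the slot, at about px (170,150) in the crop, and the strip hasn't moved. On to the tray.

Call:
play_rows:
  steps:
    - [-1, [0.02, -0.002, 0], [0, 0, 0]]
    - [-1, [0.035, -0.003, 0], [0, 0, 0]]
    - [-1, [0.035, -0.003, 0], [0, 0, 0]]
    - [-1, [0.035, -0.003, 0], [0, 0, 0]]
    - [-1, [0.035, -0.003, 0], [0, 0, 0]]
    - [-1, [0.035, -0.003, 0], [0, 0, 0]]
    - [-1, [0.035, -0.003, 0], [0, 0, 0]]
    - [-1, [0.03, -0.002, 0], [0, 0, 0]]
    - [-1, [0.016, 0, 0], [0, 0, 0]]
    - [-1, [0, 0, 0], [0, 0, 0]]
    - [-1, [0, 0, 0], [0, 0, 0]]

```text
clock: 8.6
ee_pos: [0.5325, -0.2928, 0.1971]
eef_rot: [[0.022, -1.0, -0.001], [-1.0, -0.022, 0.001], [-0.001, 0.001, -1.0]]
wrist_force: [-0.3, 0.0, -2.1]
width: 0.009
finger_force: 59.3
```

```bash
python3 d.py '[.532,-.294,.052]'; python3 - <<'E'
from h import *
cam('wrist','w3')
E
```

```text
8.6 [ 0.5325 -0.2928  0.1971] yaw y -178.71 q [-0.237  0.381 -0.087 -0.    -1.104  0.26 ] w 0.009002977283675474 59.287338852882385 [-0.3  0.  -2.1]
tool delta [0.0012 0.0004 0.1451]
[[0.022, -1.0, -0.001], [-1.0, -0.022, 0.001], [-0.001, 0.001, -1.0]]
```

View pics/w3.png

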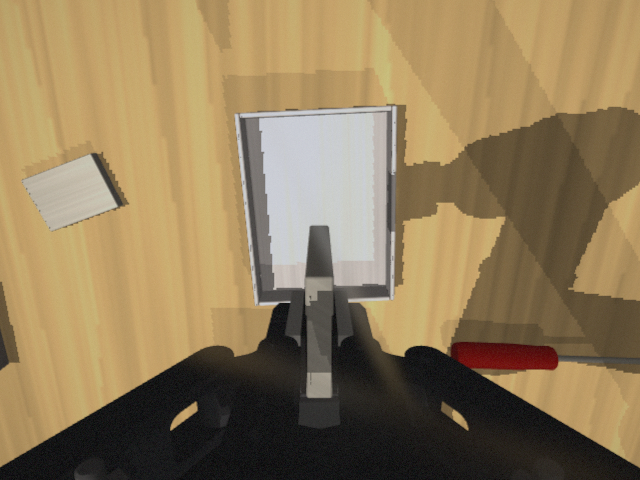

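The wrist view shows the spacer, at px (318,310), upright above the tray between the tray walls at x 240–395. I lower it.

Call:
play_rows:
  steps:
    - [-1, [0.001, 0, 0.015], [0, 0, 0]]
    - [-1, [0, 0, 0.02], [0, 0, 0]]
    - [-1, [0, 0, 0.02], [0, 0, 0]]
    - [-1, [0, 0, 0.02], [0, 0, 0]]
    - [-1, [0, 0, 0.02], [0, 0, 0]]
    - [-1, [0, 0, 0.02], [0, 0, 0]]
    - [-1, [0, 0, 0.015], [0, 0, 0]]
    - [-1, [0, 0, 0.01], [0, 0, 0]]
    - [-1, [0, 0, 0.003], [0, 0, 0]]
    - [-1, [0, 0, 0], [0, 0, 0]]
    - [-1, [0, 0, 0], [0, 0, 0]]

```text
clock: 10.02
ee_pos: [0.5332, -0.2947, 0.0551]
eef_rot: [[0.022, -1.0, 0.001], [-1.0, -0.022, -0.0], [0.001, -0.001, -1.0]]
wrist_force: [0.2, -0.0, -2.6]
width: 0.0089
finger_force: 59.4
```

```bash
python3 d.py '[.532,-.294,.050]'; python3 - <<'E'
from h import *
a=cam('side')['img'];cv2.imwrite('pics/s4.png',cv2.resize(a[100:300,230:480,::-1],(750,600)))
E
```

```text
10.025 [ 0.5332 -0.2947  0.0551] yaw y -178.73 q [-0.24   0.531 -0.244  0.    -0.795  0.262] w 0.008872344284758586 59.35790240764618 [ 0.2 -0.  -2.6]
tool delta [-0.0008  0.0012  0.005 ]
[[0.022, -1.0, 0.001], [-1.0, -0.022, -0.0], [0.001, -0.001, -1.0]]
```

View pics/s4.png

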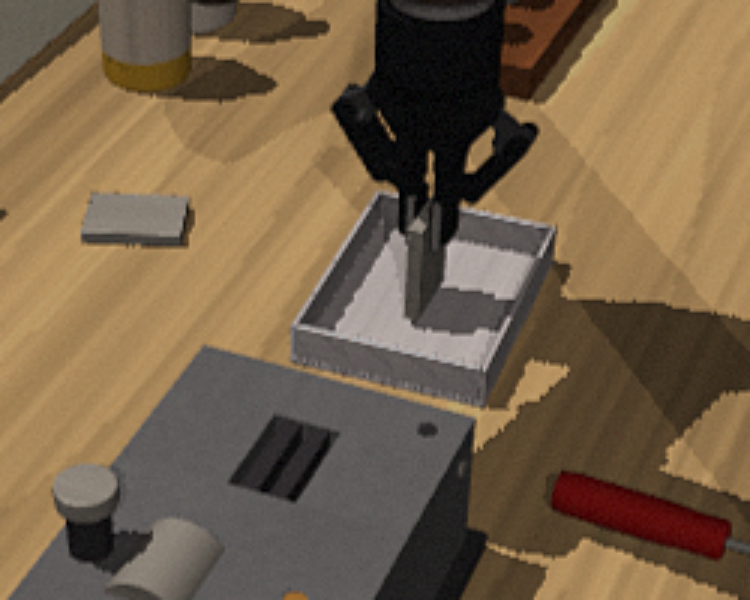

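The spacer, at px (425,265), hangs well inside the tray and just above its floor. I ease it down to contact.

Call:
play_rows:
  steps:
    - [-1, [0, 0, 0.002], [0, 0, 0]]
    - [-1, [0, 0, 0.001], [0, 0, 0]]
    - [-1, [0, 0, 0.001], [0, 0, 0]]
    - [-1, [0, 0, 0.001], [0, 0, 0]]
    - [-1, [0, 0, 0], [0, 0, 0]]
    - [-1, [0, 0, 0], [0, 0, 0]]
  force: 25

```text
clock: 10.82
ee_pos: [0.5327, -0.2946, 0.0496]
eef_rot: [[0.022, -1.0, 0.0], [-1.0, -0.022, -0.0], [0.0, -0.0, -1.0]]
wrist_force: [-0.5, 0.9, 2.1]
width: 0.0086
finger_force: 59.5
```

Call:
play_rows:
  steps:
    - [-0.7, [0, 0, 0], [0, 0, 0]]
    - [-0.5, [0, 0, 0], [0, 0, 0]]
    - [-0.2, [0, 0, 0], [0, 0, 0]]
    - [0.2, [0, 0, 0], [0, 0, 0]]
    - [0.6, [0, 0, 0], [0, 0, 0]]
    - [0.6, [0, 0, 0], [0, 0, 0]]
    - [0.6, [0, 0, 0], [0, 0, 0]]

```text
clock: 11.7
ee_pos: [0.5327, -0.2945, 0.0493]
eef_rot: [[0.022, -1.0, -0.0], [-1.0, -0.022, 0.0], [-0.0, 0.0, -1.0]]
wrist_force: [0.1, -0.3, -0.0]
width: 0.0685
finger_force: 0.0
```

Call:
play_rows:
  steps:
    - [0.6, [0, 0, -0.01], [0, 0, 0]]
    - [0.6, [0, 0, -0.02], [0, 0, 0]]
    - [0.6, [0, 0, -0.03], [0, 0, 0]]
    - [0.6, [0, 0, -0.04], [0, 0, 0]]
    - [0.6, [0, 0, -0.04], [0, 0, 0]]
    - [0.6, [0, 0, -0.03], [0, 0, 0]]
    - [0.6, [0, 0, 0], [0, 0, 0]]
    - [0.6, [0, 0, 0], [0, 0, 0]]
    - [0.6, [0, 0, 0], [0, 0, 0]]

```text
clock: 12.82
ee_pos: [0.532, -0.2943, 0.218]
eef_rot: [[0.022, -1.0, -0.002], [-1.0, -0.022, 0.001], [-0.001, 0.002, -1.0]]
wrist_force: [-0.2, 0.3, -0.2]
width: 0.0685
finger_force: 0.0
```

```bash
python3 d.py '[.532,-.294,.050]'; python3 - <<'E'
from h import *
a=cam('side')['img'];cv2.imwrite('pics/s5.png',a[100:400,180:480,::-1])
E
```

```text
12.825 [ 0.532  -0.2943  0.218 ] yaw y -178.75 q [-0.239  0.366 -0.054 -0.    -1.153  0.261] w 0.06849490866491352 0.0 [-0.2  0.3 -0.2]
tool delta [-0.0002 -0.0004  0.168 ]
[[0.022, -1.0, -0.002], [-1.0, -0.022, 0.001], [-0.001, 0.002, -1.0]]
```

View pics/s5.png

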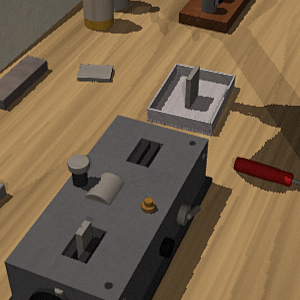

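The spacer stands free in the tray at px (191,87). The strip is still in its slot at (83,238), and the gripper is clear.

```bash
python3 -c "
from rig import workorder
print(workorder.hand_in())"
```

```text
the job is handed in; nothing more can be done
None
```

The setting spacer is out of its slot and standing released in the parts tray, the packing strip is still in its slot, and the job was handed in at about 13 s; no verdict was returned.

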